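# Put the net frame away in the flip-top tub

## Task

Lift the green fish net frame up and off its peg, lay it flat on the dark ribbed mat and let go of it there, then take it up again, lay it flat inside the clear tub and let go. Then lower the tub's hinged lid, without slamming it, until it is fully closed, and leave everything else on the board and the shelf where it is.

Things in the scene. Friction and masses are not known exactly. Their poses are not given: they have to be found in the camera images.
- frame: Green rigid plastic net frame, no net, 175 long, 100 wide, 10 mm thick, 70 g: a hoop of 10 mm round bar on a flat 22 mm wide handle; hangs hoop up on a peg. Origin at mid-width, mid-thickness, near its balance point. z: along it from handle to hoop; x: across its width; y: through its thickness. Hoop's lower bar at z = +12 mm, top bar at +95 mm, handle's end at -75 mm.
- frame_bar (a point): Middle of the frame's top hoop bar (10 mm round, straight for 35 mm either side along x), which hangs on the peg; the peg lies under this point. Axes as frame.
- frame_grip (a point): Point in the middle of the frame's flat handle (22 mm wide along x, 10 mm thick along y), 18 mm from the origin towards the handle's end; axes as frame.
- pegboard: White pegboard, 440 mm long, 12 thick, top at 295 mm. Origin at the shelf, mid-length, mid-thickness; x along it, y out of its face. Three 6 mm steel pegs at x = -130, 0, +130 mm, axis 240 mm above the shelf, 81 mm long, ends turned up to 259 mm. Things hang 55 mm out from the origin's plane; the frame on the peg at x = 0 or +130 mm.
- mat: Dark rubber mat with grey ribs, 200 x 200 mm, 4 mm thick, fixed. Origin at the centre of its underside; z up.
- tub: Clear plastic tub with blue rim, fixed on the shelf: outside 125 mm (x) by 215 mm (y) by 65 mm high, walls and floor 4 mm, inside 117 x 207 mm. Origin at the centre of its underside; the lid's hinge runs along its +x (far) rim.
- lid (a joint): Hinge of the tub's lid, rad: 0 fully closed, 1.57 upright, more when leaning back beyond the tub. A stiff hinge: the lid stays where it is left. Clear panel 125 x 215 x 5 mm, with a blue thumb tab (70 mm long in y, 13 mm beyond the free edge) in the middle.
- lid_edge (a point): Middle of the lid's free edge at mid-thickness, 125 mm from the hinge; moves with the lid.
- lid_hinge (a point): Middle of the lid's hinge line, 65.5 mm above the shelf; its axes turn with the lid (z is the lid's outer face normal, -x points to the free edge).
- nozzle: Blue gravel vacuum nozzle, 150 mm long, 46 mm thick, hanging on a peg of the board by its loop; to be left alone. Origin at the loop's bar on the peg.
- tweezers: Curved stainless tweezers, 155 mm long, 23 mm wide, hanging on the peg at x = -130 mm; to be left alone. Origin at its top on the peg.
- food_jar: Orange food jar, 60 mm diameter, 85 mm high; to be left alone. Origin at the centre of its underside.
- conditioner: White bottle, 56 mm diameter, 150 mm high; to be left alone. Origin at the centre of its underside.
- cup: Yellow plastic cup, 70 mm diameter, 75 mm high; to be left alone. Origin at the centre of its underside.
- magnet: Black magnet cleaner block, 80 x 50 x 35 mm; to be left alone. Origin at the centre of its underside.
There are look-alikes about, which are no part of the job. Several things have the shape of the frame; the one meant has the colours described above.

How it is judged:
On the way, in this order (a step that is already met when the one before it is completed fails the run):
1. the frame lies flat on the mat, let go and at rest ((angle between frame's own y axis and vertical below 0.15 rad or angle between frame's own y axis and vertical above 2.99 rad) and x of frame in the frame of mat between -0.09 and 0.09 m and y of frame in the frame of mat between -0.09 and 0.09 m and z of frame in the frame of mat below 0.018 m and contact force between the fingers and frame below 0.05 N and linear speed of frame below 0.03 m/s), for 0.2 s.
2. the frame lies flat in the tub, let go, the lid still open ((angle between frame's own y axis and vertical below 0.15 rad or angle between frame's own y axis and vertical above 2.99 rad) and x of frame in the frame of tub between -0.045 and 0.045 m and y of frame in the frame of tub between -0.06 and 0.06 m and z of frame in the frame of tub between 0 and 0.035 m and contact force between the fingers and frame below 0.05 N and linear speed of frame below 0.03 m/s and value of joint lid above 0.8 rad), for 0.2 s.
At the end, for the whole second after the job is handed in: The frame lies at rest flat (within 0.15 rad) inside the tub, its origin within 45 mm (x) and 60 mm (y) of the tub's centre and less than 35 mm above its underside; the lid is closed to less than 0.04 rad (5 mm at its free edge) and at rest (value of joint lid below 0.04 rad and velocity of joint lid between -0.05 and 0.05 rad/s and (angle between frame's own y axis and vertical below 0.15 rad or angle between frame's own y axis and vertical above 2.99 rad) and x of frame in the frame of tub between -0.045 and 0.045 m and y of frame in the frame of tub between -0.06 and 0.06 m and z of frame in the frame of tub between 0 and 0.035 m and linear speed of frame below 0.03 m/s); the robot touches nothing.
It fails at once if another thing on the board or shelf is moved by more than 30 mm (distance of any of tweezers, nozzle, food_jar, conditioner, cup, magnet from where it was at the start of the episode above 0.03 m).
It fails at once if the lid is slammed (closes faster than 4 rad/s) (velocity of joint lid below -4 rad/s).
It also fails if it takes over 67 s, if anything falls off the work surface, if the arm or the gripper's body presses on something with over 40 N, if the wrist force passes 120 N, or if a joint passes its speed limit or range.

## Robot

A 6-joint arm with a two-finger parallel gripper is mounted at the origin on the work surface. World frame = base frame: x ahead of the robot, y to its left, z up, the work surface at z = 0. Lengths are in m, angles in rad, forces in N, time in s.
With the tool pointing down it reaches from about 0.25 to 0.725 m from the base axis. Payload 4 kg.
Tool frame: the origin (TCP) lies at the very end of the fingers, on their centre line; the grasp point (between the pads) lies 19 mm behind it; z points along the fingers, y is the line along which they close (so a half turn about z gives the same grasp; the last joint's range is limited). The gripper opens to 85 mm and grips with 20 to 120 N. Pads are 22 mm wide; open, the fingers measure 114 mm over their backs; the gripper's body (76 mm by 85 mm) begins 54 mm behind the grasp point. The pads swing forward as they close: fully open they stand 13 mm farther back than shut.
Start: joints at [1.338, 0.241, 0.005, 1.335, 0, 1.571], TCP at [0.115, 0.487, 0.231] pointing down, gripper open.
Joint ranges: [-2.72, 2.72], [-1.05, 1.87], [-1.09, 1.28], [-1.99, 2.15], [-1.42, 1.44], [-3.14, 3.14]. Speed limits (rad/s): [2.79, 2.79, 3.14, 3.14, 3.14, 3.14].

## Interface

Orientations are given as a unit quaternion [x, y, z, w].
In Python, from workcell import monitor, viewer, job gives the robot as it stands.
- The arm moves only by the tool arm_command, never from a script. Its argument "increments" is a list of rows, each an object of numbers: "dx", "dy", "dz": the shift along the tool's x, y, z in cm; "wx", "wy", "wz": the turn, a rotation vector about the tool's x, y, z in rad; "grip": the finger opening in cm, from 0 to 8.54. In form: [{"dx": .., "dy": .., "dz": .., "wx": .., "wy": .., "wz": .., "grip": ..}, ...]. A call has 1 to 10 rows; each row is the pose to reach, as a shift and turn from the pose commanded when the call began, along the tool's axes at that moment; what a row does not reach only later rows make up. A row lasts 1/10 s, in which the tool goes at most 50 mm and 8.59 degrees, less where a joint would pass 70% of its speed; a pose out of reach is approached as far as the arm can. A call with a gripper value outside its range is refused whole. The fingers move at their own pace and stop on an object; the grip force is fixed at half the most. Time passes only in rows, so rows that repeat a pose let the fingers close. It gives the time, the measured TCP pose, the force, the opening and the grip force at its end, in the units of the state.
- monitor.get_obs(): the state, without advancing time (a new reading comes with each control period).
- viewer.camera(name): name is "scene" or "side" or "wrist"; returns (picture, depth): 420x560x3 uint8, red, green, blue; 420x560 float32, m along the optical axis (not along the pixel's ray), 0 where there is no reading.
- viewer.get_calibration(name): a dict with "fovy" (degrees; the focal length in pixels is half the picture's height over the tangent of half this angle, whatever the lens; pixels are square), "cx", "cy" (the principal point, pixels), "view" (4x4, takes a point from world to camera coordinates). Camera axes: x right, y up, looking along -z (the intrinsics and any distortion apply to the point x, -y, -z); pixel columns grow to the right and rows downward; lengths in m; the calibration is good to about 2 mm. A picture is of the moment at which its call begins: read the wrist's pose just before it. get_calibration takes no time and is no camera call; for the wrist camera it gives the pose at the moment of the call.
- job.job_done(): hands the job in; it is judged then, once.
The state is a dict: "clock": time; "joint_pos": joint angles; "joint_vel": joint speeds; "tau": joint torques, N m; "eef_pos": TCP position; "tool_rot": TCP orientation; "ft_force": force on the tool from outside, world axes, zero at the start; "ft_torque": the same for the moment, N m; "grip_width": finger opening in m; "grasp_force": force on a finger pad.
Only numpy, scipy, OpenCV 4.12 (cv2) and the standard library are available. Lean on these libraries where they do the work, as an engineer would, in place of code of your own. Each camera call takes 0.05 s, during which the arm holds its last target. There are 200 camera calls.

## Working session

There is one attempt and no reset: what is moved stays moved. The work goes in short steps, Python scripts to look and compute and a tool call to move; the robot and the scene stay as the last step left them, time stands still between calls to the robot, and variables do not carry over. Pictures are saved under pics/ and viewed, at most 10 in all, crops included, and the job is handed in when it is done.

Besides the shell and the picture viewer there is one more tool, called after ">>>" by a JSON object that holds its "fn" and its "kwargs", one argument or row to a line. arm_command: Moves the arm, as the interface text tells. Its arguments: {"type":"object","properties":{"increments":{"type":"array","items":{"type":"object","properties":{"dx":{"type":"number"},"dy":{"type":"number"},"dz":{"type":"number"},"wx":{"type":"number"},"wy":{"type":"number"},"wz":{"type":"number"},"grip":{"type":"number"}}}}},"required":["increments"]}

```bash
ls; mkdir -p pics; cat > h.py <<'E'
import numpy as np, cv2
from workcell import monitor, viewer, job
from scipy.spatial.transform import Rotation as R
def snap(n,f=None):
    c=viewer.get_calibration(n); p,d=viewer.camera(n)
    if f: cv2.imwrite('pics/'+f,p[:,:,::-1])
    np.savez('last_%s.npz'%n,p=p,d=d,**{k:np.array(c[k]) for k in('fovy','cx','cy','view')})
    return p,d,c
def load(n):
    z=np.load('last_%s.npz'%n); return z['p'],z['d'],z
def ray(c,u,v):
    f=210/np.tan(np.radians(float(c['fovy']))/2); V=np.array(c['view'])
    d=np.stack([(np.asarray(u)-c['cx'])/f,-(np.asarray(v)-c['cy'])/f,-np.ones(np.shape(u))],-1)
    return -V[:3,:3].T@V[:3,3], d@V[:3,:3]
def pt(c,u,v,z): # depth
    o,d=ray(c,u,v); return o+d*np.asarray(z)[...,None]
def plane(c,u,v,h):
    o,d=ray(c,u,v); return o+d*((h-o[2])/d[...,2])[...,None]
def tri(c1,p1,c2,p2):
    o1,d1=ray(c1,*p1);o2,d2=ray(c2,*p2)
    s=np.linalg.lstsq(np.stack([d1,-d2],1),o2-o1,rcond=None)[0]
    a=o1+d1*s[0];b=o2+d2*s[1];return (a+b)/2,np.linalg.norm(a-b)
def proj(c,P):
    f=210/np.tan(np.radians(float(c['fovy']))/2);V=np.array(c['view'])
    q=np.asarray(P)@V[:3,:3].T+V[:3,3];return c['cx']+f*q[...,0]/-q[...,2],c['cy']-f*q[...,1]/-q[...,2]
E
python3 - <<'E'
from h import *
for n in('scene','side','wrist'):
    p,d,c=snap(n,n+'0.png'); print(n,{k:v for k,v in c.items()if k!='view'},ray(c,280,210))
o=monitor.get_obs();print(o)
a=cv2.imread('pics/scene0.png');b=cv2.imread('pics/side0.png')
E
```

```text
pics
scene {'fovy': 56.94446709534091, 'cx': 269.97394006064485, 'cy': 201.11973651179872} (array([1.27738834, 0.13080527, 0.66057256]), array([-0.83618077, -0.13471827, -0.53277487]))
side {'fovy': 53.30697514983676, 'cx': 282.54062828450657, 'cy': 214.65745877431698} (array([0.29360224, 0.77660806, 1.11417081]), array([ 0.14160606, -0.63594385, -0.75873839]))
wrist {'fovy': 68.92568354070089, 'cx': 281.2007866892928, 'cy': 208.30608815249417} (array([0.04167761, 0.50343106, 0.37333576]), array([ 0.29303312, -0.0742092 , -0.95324217]))
{'clock': 0.15, 'joint_pos': array([ 1.33797777e+00,  2.41247822e-01,  4.03724674e-03,  1.33522983e+00,
       -1.51541862e-06,  1.57079089e+00]), 'joint_vel': array([-0.00033809, -0.00214168,  0.00391772,  0.00166378, -0.00092274,
       -0.00116746]), 'tau': array([ 8.54942555e-04, -3.72635078e+01,  2.52638340e+01,  1.24076492e-02,
        5.82382791e-05, -3.42641691e-06]), 'eef_pos': array([0.11524795, 0.48603342, 0.2306149 ]), 'tool_rot': array([ 1.16143806e-01,  9.93232068e-01, -8.16565237e-04, -9.47268583e-05]), 'ft_force': array([ 0.19985744, -0.0551326 ,  0.20800969]), 'ft_torque': array([-0.0176505 , -0.0292175 , -0.02530172]), 'grasp_force': 0.0, 'grip_width': 0.08516578175781207}
```

View pics/scene0.png

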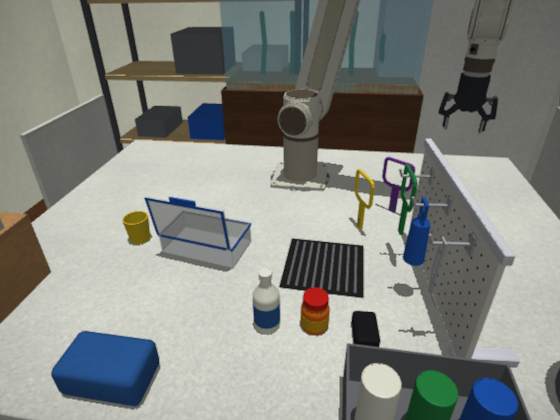

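View pics/side0.png

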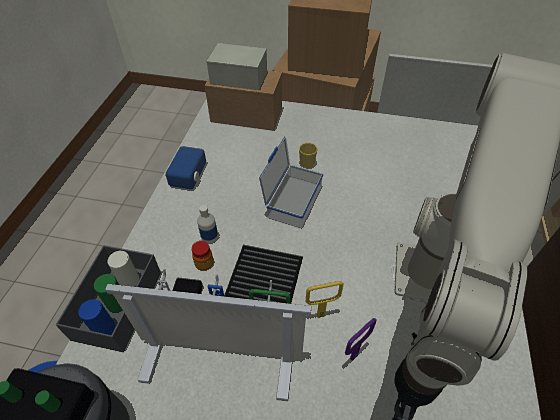

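The scene view shows three candidates. Green is at (407,195) on the board's peg, yellow at (364,195) and purple at (398,180) stand off the board. Green fits by colour and by hanging on the board's peg. I'll confirm it in a crop and measure at the same time.

```bash
cat > m1.py <<'E'
from h import *
np.set_printoptions(precision=4,suppress=True)
p,d,c=load('scene'); p2,d2,c2=load('side')
crop=cv2.resize(p[140:290,340:500,::-1],None,fx=4.9,fy=4,interpolation=cv2.INTER_CUBIC) if 0 else cv2.resize(p[145:285,340:500,::-1],(680,595),interpolation=cv2.INTER_CUBIC)
cv2.imwrite('pics/crop1.png',crop)
def cloud(p,d,c,lo,hi,box,name):
    h=cv2.cvtColor(p,cv2.COLOR_RGB2HSV); m=cv2.inRange(h,lo,hi); k=np.zeros_like(m); u0,v0,u1,v1=box;k[v0:v1,u0:u1]=1;m=m*k
    v,u=np.nonzero((m>0)&(d>0)); P=pt(c,u,v,d[v,u]); print(name,len(u),'min',P.min(0),'max',P.max(0),'med',np.median(P,0)); return u,v,P
for nm,a in(('scene',(p,d,c,(45,90,30),(80,255,255),(380,150,425,250))),('side',(p2,d2,c2,(45,90,30),(80,255,255),(235,270,305,320)))):
    u,v,P=cloud(*a,nm+' green')
    P=P[np.linalg.norm(P-np.median(P,0),axis=1)<.15]
    q=P-P.mean(0);w,s,vt=np.linalg.svd(q,full_matrices=False);print(' mean',P.mean(0),'s',w/np.sqrt(len(P)),'axes',vt, 'ext',np.percentile(q@vt.T,[1,99],axis=0))
# mat
for nm,(P_,D,C,b) in dict(scene=(p,d,c,(275,225,375,305)),side=(p2,d2,c2,(215,240,310,305))).items():
    h=cv2.cvtColor(P_,cv2.COLOR_RGB2HSV);m=(h[:,:,2]<75).astype(np.uint8);k=np.zeros_like(m);k[b[1]:b[3],b[0]:b[2]]=1;m*=k
    m=cv2.morphologyEx(m,cv2.MORPH_CLOSE,np.ones((7,7)))
    cs=max(cv2.findContours(m,0,2)[0],key=cv2.contourArea); r=cv2.approxPolyDP(cs,6,True)[:,0]
    print(nm,'mat',r.tolist(),plane(C,r[:,0],r[:,1],.004))
    u,v,P=cloud(P_,D,C,(100,120,60),(125,255,255),(140,190,255,265) if nm=='scene' else (255,130,330,225),nm+' blue')
    z=P[:,2];sel=abs(z-.063)<.006;Q=P[sel];print(' rim',len(Q),cv2.minAreaRect(Q[:,:2].astype(np.float32)))
    Q=P[z>.08];print(' lid pts',len(Q),Q.min(0),Q.max(0)); 
    hi=Q[Q[:,2]>Q[:,2].max()-.012];print(' top',hi.mean(0),hi.min(0),hi.max(0))
# board: white points above surface, side: face plane from scene
v,u=np.mgrid[150:340,425:500];P=pt(c,u.ravel(),v.ravel(),d[v,u].ravel());P=P[(P[:,2]>.05)&(P[:,2]<.285)]
q=P-np.median(P,0)
best=None;rng=np.random.default_rng(0)
for i in range(300):
    a=P[rng.choice(len(P),3,False)];n=np.cross(a[1]-a[0],a[2]-a[0]);n/=np.linalg.norm(n)+1e-9
    k=abs((P-a[0])@n)<.004
    if best is None or k.sum()>best.sum():best=k
Q=P[best];n=np.linalg.svd(Q-Q.mean(0),full_matrices=False)[2][2];print('board',len(Q),n,Q.mean(0),Q.min(0),Q.max(0))
E
python3 m1.py
```

```text
scene green 423 min [-0.0363  0.2857 -0.0031] max [0.5597 0.4184 0.2538] med [0.4372 0.3009 0.1807]
 mean [0.4352 0.301  0.186 ] s [[-0.0027  0.0043 -0.0023]
 [-0.0029  0.0038 -0.0019]
 [-0.0029  0.0037 -0.0002]
 ...
 [ 0.0048 -0.001  -0.0001]
 [ 0.0049 -0.0007  0.0025]
 [ 0.0049 -0.0008  0.0041]] axes [[-0.0828 -0.0093 -0.9965]
 [-0.9941 -0.0691  0.0832]
 [-0.0696  0.9976 -0.0035]] ext [[-0.0681 -0.0426 -0.0044]
 [ 0.0978  0.0531  0.0058]]
side green 217 min [0.3769 0.166  0.003 ] max [0.5217 0.3136 0.2559] med [0.4261 0.3049 0.2499]
 mean [0.4259 0.3054 0.246 ] s [[-0.0065  0.0005 -0.0115]
 [-0.006   0.0032 -0.0045]
 [-0.0057  0.0024 -0.0073]
 [-0.0053  0.0037 -0.0042]
 [-0.005   0.0032 -0.0063]
 [-0.0047  0.0033 -0.0066]
 [-0.0043  0.0027 -0.0089]
 [-0.004   0.0034 -0.0077]
 [-0.0037  0.0021 -0.0117]
 [-0.0033  0.0031 -0.0095]
 [-0.003   0.0024 -0.0121]
 [-0.0067  0.0021 -0.0009]
 [-0.0064  0.002  -0.0018]
 [-0.0059  0.0037  0.0024]
 [-0.0057  0.0018 -0.0036]
 [-0.0053  0.0028 -0.0015]
 [-0.005   0.0024 -0.0032]
 [-0.0047  0.0018 -0.0055]
 [-0.0042  0.0044  0.0014]
 [-0.0039  0.00
[... 5930 characters left out ...]
290, 303], [302, 256], [243, 245], [228, 286], [218, 288]] [[0.6335 0.1491 0.004 ]
 [0.6162 0.2128 0.004 ]
 [0.3951 0.1923 0.004 ]
 [0.3906 0.0208 0.004 ]
 [0.5868 0.0187 0.004 ]
 [0.5901 0.1758 0.004 ]
 [0.6176 0.1888 0.004 ]]
side blue 153 min [ 0.3778 -0.2998  0.0519] max [ 0.5474 -0.0884  0.2052] med [ 0.4714 -0.1524  0.0627]
 rim 102 ((0.45869937539100647, -0.2030121386051178), (0.21537648141384125, 0.1307171881198883), 80.52327728271484)
 lid pts 33 [ 0.533  -0.258   0.1881] [ 0.5474 -0.187   0.2052]
 top [ 0.54   -0.2186  0.2003] [ 0.533  -0.258   0.1933] [ 0.5474 -0.1874  0.2052]
board 7585 [ 0.0924 -0.9957 -0.0037] [0.635  0.3697 0.1858] [0.3447 0.3419 0.0501] [0.7743 0.3874 0.285 ]
```

View pics/crop1.png

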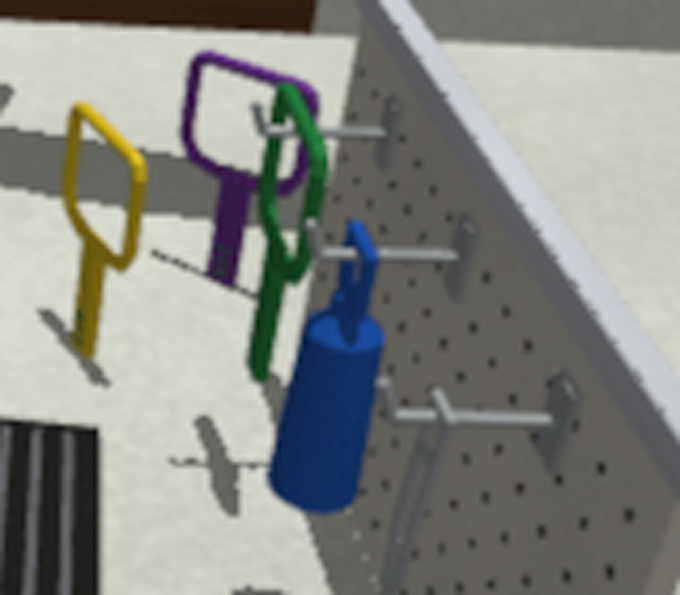

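The crop confirms it: the green hoop, at about (283,190) in the crop, hangs on the board's end peg nearest the robot. Yellow (105,190) and purple (250,120) are apart from the board. Next I'll locate those two and write a move helper.

```bash
cat >> h.py <<'E'
def Rm(x,z):
    x=np.array(x,float);z=np.array(z,float);z/=np.linalg.norm(z);x-=z*(x@z);x/=np.linalg.norm(x)
    return np.stack([x,np.cross(z,x),z],1)
def inc(T,Rt):
    o=monitor.get_obs();r=R.from_quat(o['tool_rot']).as_matrix()
    d=r.T@(np.array(T)-o['eef_pos'])*100;w=R.from_matrix(r.T@np.array(Rt)).as_rotvec()
    print('t',round(o['clock'],2),'pos',o['eef_pos'].round(4),'j',o['joint_pos'].round(2),'| d',d.round(2),'w',w.round(3),'n>=',round(max(np.linalg.norm(d)/5,np.linalg.norm(w)/.15),1))
U=np.array([0,0,1.]);B=np.array([-.09,.996,0])  # into the board
HZ=Rm(U,B)
E
python3 - <<'E'
from h import *
np.set_printoptions(precision=3,suppress=True)
p,d,c=load('scene');h=cv2.cvtColor(p,cv2.COLOR_RGB2HSV)
for n,lo,hi,b in(('yel',(18,120,80),(35,255,255),(345,160,380,235)),('pur',(130,80,40),(165,255,255),(375,150,420,215))):
    m=cv2.inRange(h,lo,hi);v,u=np.nonzero(m[b[1]:b[3],b[0]:b[2]]);v+=b[1];u+=b[0];P=pt(c,u,v,d[v,u]);print(n,np.percentile(P,[3,50,97],axis=0))
inc([.40,.05,.40],Rm([-.1,1,0],-U))
E
```

```text
yel [[ 0.015  0.189 -0.001]
 [ 0.311  0.211  0.1  ]
 [ 0.35   0.232  0.175]]
pur [[0.173 0.274 0.01 ]
 [0.202 0.31  0.09 ]
 [0.229 0.348 0.175]]
t 0.15 pos [0.115 0.486 0.231] j [ 1.34  0.24  0.    1.34 -0.    1.57] | d [-37.77 -35.89 -16.88] w [-0.001  0.001  1.238] n>= 11.0
```

>>> {"fn": "arm_command", "kwargs": {
  "increments": [
    {"dz": -5},
    {"dz": -10},
    {"dz": -15, "dx": -3, "dy": -3, "wz": 0.1},
    {"dz": -17, "dx": -7, "dy": -7, "wz": 0.24},
    {"dz": -17, "dx": -11, "dy": -10.5, "wz": 0.38},
    {"dz": -17, "dx": -15, "dy": -14, "wz": 0.52},
    {"dz": -17, "dx": -19, "dy": -18, "wz": 0.66},
    {"dz": -17, "dx": -23, "dy": -22, "wz": 0.8},
    {"dz": -17, "dx": -27, "dy": -25.5, "wz": 0.94},
    {"dz": -17, "dx": -31, "dy": -29, "wz": 1.08}
  ]
}}

```text
validation failed for argument at $.in...
```

```bash
python3 -c "
from h import *
np.set_printoptions(suppress=True)
inc([.43,.10,.35],HZ)
inc([.43,.10,.35],Rm([0,1,1],[0,1,-1]))"
```

```text
t 0.15 pos [0.1152 0.486  0.2306] j [ 1.34  0.24  0.    1.34 -0.    1.57] | d [-39.53 -30.32 -11.89] w [-0.969  1.346  0.967] n>= 12.8
t 0.15 pos [0.1152 0.486  0.2306] j [ 1.34  0.24  0.    1.34 -0.    1.57] | d [-39.53 -30.32 -11.89] w [-0.525  0.663  1.264] n>= 10.2
```

>>> {"fn": "arm_command", "kwargs": {
  "increments": [
    {"dx": 0, "dy": 0, "dz": -5, "wx": 0, "wy": 0, "wz": 0, "grip": 8.5},
    {"dx": 0, "dy": 0, "dz": -10, "wx": 0, "wy": 0, "wz": 0, "grip": 8},
    {"dx": -3, "dy": -3, "dz": -15, "wx": 0, "wy": 0, "wz": 0.1, "grip": 5},
    {"dx": -7, "dy": -7, "dz": -17, "wx": 0, "wy": 0, "wz": 0.24, "grip": 5},
    {"dx": -11, "dy": -10.5, "dz": -17, "wx": 0, "wy": 0, "wz": 0.38, "grip": 5},
    {"dx": -15, "dy": -14, "dz": -17, "wx": 0, "wy": 0, "wz": 0.52, "grip": 5},
    {"dx": -19, "dy": -18, "dz": -17, "wx": 0, "wy": 0, "wz": 0.66, "grip": 5},
    {"dx": -23, "dy": -22, "dz": -17, "wx": 0, "wy": 0, "wz": 0.8, "grip": 5},
    {"dx": -27, "dy": -25.5, "dz": -17, "wx": 0, "wy": 0, "wz": 0.94, "grip": 5},
    {"dx": -31, "dy": -29, "dz": -17, "wx": 0, "wy": 0, "wz": 1.08, "grip": 5}
  ]
}}

```text
clock: 1.15
eef_pos: [0.3233, 0.1701, 0.4013]
tool_rot: [0.612, 0.791, 0.0, 0.0]
ft_force: [1.7, 0.4, -1.2]
grip_width: 0.05
grasp_force: 0.0
```

```bash
python3 -c "
from h import *
np.set_printoptions(suppress=True)
inc([.43,.05,.35],HZ)
inc([.43,.05,.35],Rm([0,1,1],[0,1,-1]))"
```

```text
t 1.15 pos [0.3233 0.1701 0.4013] j [ 0.48 -0.04  0.13  1.74  0.    1.8 ] | d [-14.3    7.33   5.13] w [-0.127  1.567  0.128] n>= 10.5
t 1.15 pos [0.3233 0.1701 0.4013] j [ 0.48 -0.04  0.13  1.74  0.    1.8 ] | d [-14.3    7.33   5.13] w [-0.099  0.781  0.24 ] n>= 5.5
```

>>> {"fn": "arm_command", "kwargs": {
  "increments": [
    {"dx": -3, "dy": 1.5, "dz": 1, "wx": -0.01, "wy": 0.14, "wz": 0.01, "grip": 5},
    {"dx": -5, "dy": 2.5, "dz": 2, "wx": -0.02, "wy": 0.28, "wz": 0.02, "grip": 5},
    {"dx": -7, "dy": 4, "dz": 3, "wx": -0.04, "wy": 0.42, "wz": 0.04, "grip": 5},
    {"dx": -9, "dy": 5, "dz": 4, "wx": -0.05, "wy": 0.56, "wz": 0.05, "grip": 5},
    {"dx": -11, "dy": 6, "dz": 5, "wx": -0.06, "wy": 0.7, "wz": 0.06, "grip": 5},
    {"dx": -13, "dy": 7, "dz": 5, "wx": -0.07, "wy": 0.84, "wz": 0.07, "grip": 5},
    {"dx": -14.3, "dy": 7.3, "dz": 5, "wx": -0.08, "wy": 0.98, "wz": 0.08, "grip": 5},
    {"dx": -14.3, "dy": 7.3, "dz": 5, "wx": -0.09, "wy": 1.12, "wz": 0.09, "grip": 5},
    {"dx": -14.3, "dy": 7.3, "dz": 5, "wx": -0.1, "wy": 1.26, "wz": 0.1, "grip": 5},
    {"dx": -14.3, "dy": 7.3, "dz": 5, "wx": -0.11, "wy": 1.4, "wz": 0.11, "grip": 5}
  ]
}}

```text
clock: 2.15
eef_pos: [0.4232, 0.066, 0.3257]
tool_rot: [0.516, 0.576, 0.434, -0.462]
ft_force: [1.6, -0.8, -2.4]
grip_width: 0.0498
grasp_force: 0.0
```

```bash
python3 -c "
from h import *
np.set_printoptions(suppress=True)
inc([.43,.15,.16],HZ)
print(R.from_quat(monitor.get_obs()['tool_rot']).as_matrix().round(2))"
```

```text
t 2.15 pos [0.4232 0.066  0.3257] j [-0.47  0.6  -0.03  2.15  0.98  0.28] | d [-14.66   1.06  11.39] w [0.002 0.196 0.023] n>= 3.7
[[-0.04  1.   -0.08]
 [ 0.19  0.09  0.98]
 [ 0.98  0.02 -0.2 ]]
```

```bash
cat >> h.py <<'E'
D17=np.cos(.3)*B/np.linalg.norm(B)-np.sin(.3)*U
T17=Rm(U,D17)
G=np.array([.428,.302,.135])
E
python3 -c "
from h import *
np.set_printoptions(suppress=True)
inc(G-.14*D17,T17)"
```

```text
t 2.15 pos [0.4232 0.066  0.3257] j [-0.47  0.6  -0.03  2.15  0.98  0.28] | d [-12.73   2.27  12.82] w [ 0.005 -0.104  0.022] n>= 3.6
```

>>> {"fn": "arm_command", "kwargs": {
  "increments": [
    {"dx": -2, "dy": 0.4, "dz": 2, "wx": 0, "wy": -0.03, "wz": 0.01, "grip": 5},
    {"dx": -4, "dy": 0.8, "dz": 4, "wx": 0, "wy": -0.06, "wz": 0.02, "grip": 5},
    {"dx": -6.5, "dy": 1.2, "dz": 6.5, "wx": 0, "wy": -0.1, "wz": 0.02, "grip": 5},
    {"dx": -9, "dy": 1.6, "dz": 9, "wx": 0, "wy": -0.1, "wz": 0.02, "grip": 5},
    {"dx": -11, "dy": 2, "dz": 11, "wx": 0, "wy": -0.1, "wz": 0.02, "grip": 5},
    {"dx": -12.7, "dy": 2.3, "dz": 12.8, "wx": 0, "wy": -0.1, "wz": 0.02, "grip": 5},
    {"dx": -12.7, "dy": 2.3, "dz": 12.8, "wx": 0, "wy": -0.1, "wz": 0.02, "grip": 5},
    {"dx": -12.7, "dy": 2.3, "dz": 12.8, "wx": 0, "wy": -0.1, "wz": 0.02, "grip": 5}
  ]
}}

```text
clock: 2.95
eef_pos: [0.4359, 0.1709, 0.1784]
tool_rot: [0.543, 0.593, 0.4, -0.441]
ft_force: [0.7, -0.2, 0.3]
grip_width: 0.0499
grasp_force: 0.0
```

```bash
python3 - <<'E'
from h import *
np.set_printoptions(suppress=True,precision=4)
inc(G-.14*D17,T17); inc(G+.006*D17,T17)
p,d,c=snap('wrist','w1.png')
h=cv2.cvtColor(p,cv2.COLOR_RGB2HSV);m=cv2.inRange(h,(45,90,30),(80,255,255));v,u=np.nonzero((m>0)&(d>0)&(d<.45));P=pt(c,u,v,d[v,u])
print(len(u)); 
if len(u):
  print(np.percentile(P,[2,50,98],axis=0))
  for z0 in np.arange(.08,.26,.02):
    k=abs(P[:,2]-z0)<.006
    if k.sum()>3:print(z0,k.sum(),np.percentile(P[k],[3,50,97],axis=0)[:,:2].round(4).tolist())
E
```

```text
t 2.95 pos [0.4359 0.1709 0.1784] j [-0.25  0.65 -0.23  1.52  1.12  0.69] | d [-0.26  0.4  -0.18] w [-0.003 -0.004 -0.004] n>= 0.1
t 2.95 pos [0.4359 0.1709 0.1784] j [-0.25  0.65 -0.23  1.52  1.12  0.69] | d [-0.32  0.44 14.42] w [-0.003 -0.004 -0.004] n>= 2.9
6148
[[0.3786 0.2928 0.0854]
 [0.427  0.2977 0.1955]
 [0.474  0.3059 0.2526]]
0.08 88 [[0.4173, 0.2963], [0.4266, 0.2974], [0.4363, 0.2988]]
0.1 196 [[0.417, 0.2959], [0.4271, 0.2973], [0.4371, 0.2989]]
0.12000000000000001 222 [[0.4163, 0.2959], [0.4266, 0.2975], [0.4367, 0.2989]]
0.14 246 [[0.4168, 0.2957], [0.4271, 0.2974], [0.4369, 0.2989]]
0.16000000000000003 394 [[0.4037, 0.2953], [0.4275, 0.2974], [0.4529, 0.3005]]
0.18000000000000002 338 [[0.3802, 0.293], [0.3932, 0.299], [0.4732, 0.305]]
0.2 312 [[0.3783, 0.2925], [0.4664, 0.3001], [0.4749, 0.3042]]
0.22000000000000003 357 [[0.3783, 0.2926], [0.4666, 0.3001], [0.4749, 0.3051]]
0.24000000000000005 698 [[0.3787, 0.2928], [0.435, 0.2996], [0.4739, 0.3515]]
```

View pics/w1.png

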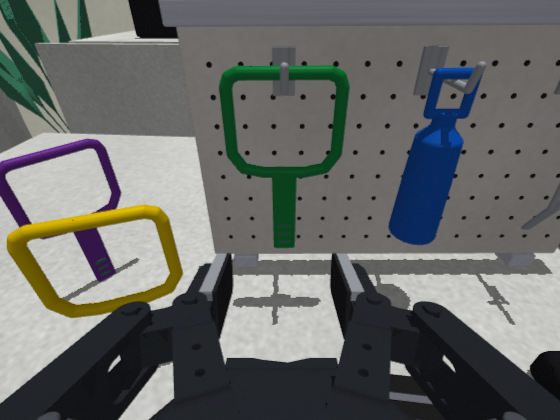

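The wrist view shows the green frame dead ahead: handle at (284,210), between the fingers at (215,290) and (348,290). Its front face is at y=0.297 and mid-handle at x=0.427. I'll go in and grip.

>>> {"fn": "arm_command", "kwargs": {
  "increments": [
    {"dx": -0.3, "dy": 0.35, "dz": 3.5, "wx": 0, "wy": 0, "wz": 0, "grip": 5},
    {"dx": -0.3, "dy": 0.35, "dz": 7, "wx": 0, "wy": 0, "wz": 0, "grip": 5},
    {"dx": -0.3, "dy": 0.35, "dz": 10, "wx": 0, "wy": 0, "wz": 0, "grip": 5},
    {"dx": -0.3, "dy": 0.35, "dz": 12.5, "wx": 0, "wy": 0, "wz": 0, "grip": 5},
    {"dx": -0.3, "dy": 0.35, "dz": 14.4, "wx": 0, "wy": 0, "wz": 0, "grip": 5},
    {"dx": -0.3, "dy": 0.35, "dz": 14.4, "wx": 0, "wy": 0, "wz": 0, "grip": 5},
    {"dx": -0.3, "dy": 0.35, "dz": 14.4, "wx": 0, "wy": 0, "wz": 0, "grip": 3},
    {"dx": -0.3, "dy": 0.35, "dz": 14.4, "wx": 0, "wy": 0, "wz": 0, "grip": 0},
    {"dx": -0.3, "dy": 0.35, "dz": 14.4, "wx": 0, "wy": 0, "wz": 0, "grip": 0},
    {"dx": -0.3, "dy": 0.35, "dz": 14.4, "wx": 0, "wy": 0, "wz": 0, "grip": 0}
  ]
}}

```text
clock: 4.0
eef_pos: [0.428, 0.3067, 0.1338]
tool_rot: [0.543, 0.592, 0.401, -0.44]
ft_force: [0.3, -0.0, 1.4]
grip_width: 0.0202
grasp_force: 60.8
```

```bash
python3 - <<'E'
from h import *
np.set_printoptions(suppress=True,precision=4)
o=monitor.get_obs();print(o['grip_width'],o['grasp_force'],o['ft_force'])
inc(G+.006*D17,T17)
inc(G+.006*D17+[0,0,.045],T17)
inc(G+.006*D17+[0,0,.045]-.17*B,T17)
E
```

```text
0.020159857535696626 60.75858235359192 [ 0.3489 -0.0417  1.4439]
t 4.0 pos [0.428  0.3067 0.1338] j [ 0.04  0.57 -0.47  0.7   1.27  1.4 ] | d [-0.02 -0.04  0.11] w [ 0.    -0.004 -0.003] n>= 0.0
t 4.0 pos [0.428  0.3067 0.1338] j [ 0.04  0.57 -0.47  0.7   1.27  1.4 ] | d [ 4.28 -0.06 -1.2 ] w [ 0.    -0.004 -0.003] n>= 0.9
t 4.0 pos [0.428  0.3067 0.1338] j [ 0.04  0.57 -0.47  0.7   1.27  1.4 ] | d [ -0.67  -0.04 -17.46] w [ 0.    -0.004 -0.003] n>= 3.5
```

>>> {"fn": "arm_command", "kwargs": {
  "increments": [
    {"dx": 1, "dy": 0, "dz": -0.3, "wx": 0, "wy": 0, "wz": 0, "grip": 0},
    {"dx": 2.2, "dy": 0, "dz": -0.6, "wx": 0, "wy": 0, "wz": 0, "grip": 0},
    {"dx": 3.5, "dy": 0, "dz": -1, "wx": 0, "wy": 0, "wz": 0, "grip": 0},
    {"dx": 4.3, "dy": 0, "dz": -1.2, "wx": 0, "wy": 0, "wz": 0, "grip": 0},
    {"dx": 4.3, "dy": 0, "dz": -1.2, "wx": 0, "wy": 0, "wz": 0, "grip": 0},
    {"dx": 3.7, "dy": 0, "dz": -3.1, "wx": 0, "wy": 0, "wz": 0, "grip": 0},
    {"dx": 2.8, "dy": 0, "dz": -6, "wx": 0, "wy": 0, "wz": 0, "grip": 0},
    {"dx": 1.6, "dy": 0, "dz": -10, "wx": 0, "wy": 0, "wz": 0, "grip": 0},
    {"dx": 0.4, "dy": 0, "dz": -14, "wx": 0, "wy": 0, "wz": 0, "grip": 0},
    {"dx": -0.7, "dy": 0, "dz": -17.5, "wx": 0, "wy": 0, "wz": 0, "grip": 0}
  ]
}}

```text
clock: 5.0
eef_pos: [0.4426, 0.1371, 0.1775]
tool_rot: [0.543, 0.593, 0.4, -0.441]
ft_force: [0.6, 0.2, -1.9]
grip_width: 0.0201
grasp_force: 60.7
```

```bash
python3 - <<'E'
from h import *
np.set_printoptions(suppress=True,precision=4)
o=monitor.get_obs();print(o['grip_width'],o['grasp_force'],o['ft_force'])
p,d,c=snap('wrist')
h=cv2.cvtColor(p,cv2.COLOR_RGB2HSV);m=cv2.inRange(h,(45,90,30),(80,255,255));v,u=np.nonzero((m>0)&(d>0)&(d<.45));P=pt(c,u,v,d[v,u])
o=monitor.get_obs();r=R.from_quat(o['tool_rot']).as_matrix();Q=(P-o['eef_pos'])@r
k=Q[:,0]>.02;Q=Q[k];print(len(Q),np.percentile(Q,[2,50,98],axis=0)); 
n=np.linalg.svd(Q-Q.mean(0),full_matrices=False)[2];print('frame normal in tool',n[2],'mean',Q.mean(0))
E
```

```text
0.02014463922912598 60.68968892097473 [ 0.5825  0.2036 -1.8718]
22303 [[ 0.0254 -0.0498 -0.0385]
 [ 0.0854 -0.003  -0.0296]
 [ 0.1085  0.045  -0.0107]]
frame normal in tool [-0.3015  0.0056 -0.9534] mean [ 0.0766 -0.0027 -0.027 ]
```

```bash
cat >> h.py <<'E'
def flat(hw,n=np.array([.3015,-.0056,.953])):  # tool rotation putting the held frame flat, hoop towards world dir hw
    n=n/np.linalg.norm(n);h=np.array([1.,0,0]);h-=n*(h@n);h/=np.linalg.norm(h);hw=np.array(hw,float);hw/=np.linalg.norm(hw)
    return np.stack([hw,-U,np.cross(hw,-U)],1)@np.stack([h,n,np.cross(h,n)],1).T
E
python3 - <<'E'
from h import *
np.set_printoptions(suppress=True,precision=4)
inc([.49,.10,.10],flat([0,1,0]))
E
```

```text
t 5.05 pos [0.4444 0.133  0.177 ] j [-0.32  0.69 -0.17  1.62  1.07  0.6 ] | d [-8.42  4.29 -1.27] w [-0.053 -1.58   0.078] n>= 10.5
```

>>> {"fn": "arm_command", "kwargs": {
  "increments": [
    {"dx": 0, "dy": 0.5, "dz": 0, "wx": -0.01, "wy": -0.14, "wz": 0.01, "grip": 0},
    {"dx": 0, "dy": 1, "dz": 0, "wx": -0.01, "wy": -0.28, "wz": 0.01, "grip": 0},
    {"dx": 0, "dy": 1.5, "dz": 0, "wx": -0.01, "wy": -0.42, "wz": 0.02, "grip": 0},
    {"dx": -1, "dy": 2, "dz": 0, "wx": -0.02, "wy": -0.56, "wz": 0.03, "grip": 0},
    {"dx": -2, "dy": 2.5, "dz": 0, "wx": -0.02, "wy": -0.7, "wz": 0.03, "grip": 0},
    {"dx": -3, "dy": 3, "dz": -0.3, "wx": -0.03, "wy": -0.84, "wz": 0.04, "grip": 0},
    {"dx": -4, "dy": 3.5, "dz": -0.6, "wx": -0.03, "wy": -0.98, "wz": 0.05, "grip": 0},
    {"dx": -5, "dy": 4, "dz": -0.9, "wx": -0.04, "wy": -1.12, "wz": 0.05, "grip": 0},
    {"dx": -6, "dy": 4.3, "dz": -1.2, "wx": -0.04, "wy": -1.26, "wz": 0.06, "grip": 0},
    {"dx": -7, "dy": 4.3, "dz": -1.3, "wx": -0.05, "wy": -1.4, "wz": 0.07, "grip": 0}
  ]
}}

```text
clock: 6.05
eef_pos: [0.489, 0.1099, 0.115]
tool_rot: [0.702, 0.709, -0.045, 0.048]
ft_force: [-0.2, 0.5, -1.9]
grip_width: 0.0196
grasp_force: 60.6
```

```bash
python3 - <<'E'
from h import *
np.set_printoptions(suppress=True,precision=4)
inc([.49,.10,.030],flat([0,1,0]))
print(monitor.get_obs()['ft_force'])
E
```

```text
t 6.05 pos [0.489  0.1099 0.115 ] j [ 0.3   0.35 -0.17  1.09 -0.13  1.86] | d [0.13 0.06 8.56] w [-0.    -0.175  0.01 ] n>= 1.7
[-0.1542  0.4922 -1.8617]
```

>>> {"fn": "arm_command", "kwargs": {
  "increments": [
    {"dx": 0.1, "dy": 0.05, "dz": 3, "wx": 0, "wy": -0.1, "wz": 0.01, "grip": 0},
    {"dx": 0.1, "dy": 0.05, "dz": 6, "wx": 0, "wy": -0.175, "wz": 0.01, "grip": 0},
    {"dx": 0.1, "dy": 0.05, "dz": 7.8, "wx": 0, "wy": -0.175, "wz": 0.01, "grip": 0},
    {"dx": 0.1, "dy": 0.05, "dz": 8.6, "wx": 0, "wy": -0.175, "wz": 0.01, "grip": 0},
    {"dx": 0.1, "dy": 0.05, "dz": 8.6, "wx": 0, "wy": -0.175, "wz": 0.01, "grip": 0}
  ]
}}

```text
clock: 6.55
eef_pos: [0.4874, 0.0996, 0.0277]
tool_rot: [0.698, 0.7, -0.107, 0.106]
ft_force: [0.4, 0.5, 0.2]
grip_width: 0.02
grasp_force: 60.6
```

```bash
cat > fm.py <<'E'
from h import *
np.set_printoptions(suppress=True,precision=4)
def green(cam,zmax=.2,box=None):
    p,d,c=snap(cam)
    h=cv2.cvtColor(p,cv2.COLOR_RGB2HSV);m=cv2.inRange(h,(45,90,30),(80,255,255));v,u=np.nonzero((m>0)&(d>0))
    P=pt(c,u,v,d[v,u]);k=(P[:,2]<zmax)&(P[:,2]>-.01)
    if box is not None:k&=(P[:,0]>box[0])&(P[:,0]<box[1])&(P[:,1]>box[2])&(P[:,1]<box[3])
    return P[k],c
def rep(cam,box):
    P,c=green(cam,box=box);print(cam,len(P))
    if len(P)<20:return
    n=np.linalg.svd(P-P.mean(0),full_matrices=False)[2]
    print(' normal',n[2],'long',n[0],'z',np.percentile(P[:,2],[3,50,97]),'minRect',cv2.minAreaRect(P[:,:2].astype(np.float32)),'lo',P.min(0),'hi',P.max(0))
E
python3 - <<'E'
from fm import *
b=(.38,.62,0,.27)
for n in('scene','side','wrist'):rep(n,b)
inc([.49,.10,.012],flat([0,1,0]))
print(monitor.get_obs()['ft_force'])
E
```

```text
scene 618
 normal [-0.1364  0.0219  0.9904] long [ 0.0225  0.9996 -0.0191] z [0.0029 0.0334 0.0374] minRect ((0.4701833426952362, 0.13096295297145844), (0.1749524027109146, 0.16117508709430695), 89.17212677001953) lo [ 0.3901  0.044  -0.0029] hi [0.5509 0.2195 0.1133]
side 349
 normal [-0.0227  0.0093 -0.9997] long [-0.3951 -0.9186  0.0004] z [0.0295 0.0355 0.0403] minRect ((0.4890124499797821, 0.16135789453983307), (0.10139304399490356, 0.11394087970256805), 4.797410011291504) lo [0.4379 0.1038 0.0011] hi [0.5384 0.2208 0.15  ]
wrist 27109
 normal [-0.0082  0.0063  0.9999] long [-0.0395  0.9992 -0.0067] z [0.0321 0.0371 0.0388] minRect ((0.4884510934352875, 0.11656124889850616), (0.12809538841247559, 0.1957506686449051), 0.6691648364067078) lo [0.4236 0.0185 0.0027] hi [0.5522 0.214  0.0458]
t 6.7 pos [0.4897 0.1    0.0301] j [ 0.37  0.5  -0.22  0.96 -0.28  1.96] | d [0.54 0.03 1.73] w [-0.002 -0.006 -0.   ] n>= 0.4
[-0.3808 -0.2853 -0.4177]
```

>>> {"fn": "arm_command", "kwargs": {
  "increments": [
    {"dx": 0.2, "dy": 0, "dz": 0.8, "wx": 0, "wy": 0, "wz": 0, "grip": 0},
    {"dx": 0.4, "dy": 0, "dz": 1.4, "wx": 0, "wy": 0, "wz": 0, "grip": 0},
    {"dx": 0.57, "dy": 0, "dz": 1.8, "wx": 0, "wy": 0, "wz": 0, "grip": 0},
    {"dx": 0.57, "dy": 0, "dz": 1.8, "wx": 0, "wy": 0, "wz": 0, "grip": 0},
    {"dx": 0.57, "dy": 0, "dz": 1.8, "wx": 0, "wy": 0, "wz": 0, "grip": 2.5},
    {"dx": 0.57, "dy": 0, "dz": 1.8, "wx": 0, "wy": 0, "wz": 0, "grip": 4},
    {"dx": 0.57, "dy": 0, "dz": 1.8, "wx": 0, "wy": 0, "wz": 0, "grip": 4.5},
    {"dx": 0.57, "dy": 0, "dz": 1.8, "wx": 0, "wy": 0, "wz": 0, "grip": 4.5},
    {"dx": -0.3, "dy": 0, "dz": -1, "wx": 0, "wy": 0, "wz": 0, "grip": 4.5},
    {"dx": -1.2, "dy": 0, "dz": -4, "wx": 0, "wy": 0, "wz": 0, "grip": 4.5}
  ]
}}

```text
clock: 7.7
eef_pos: [0.4874, 0.0999, 0.0704]
tool_rot: [0.698, 0.7, -0.107, 0.106]
ft_force: [-0.2, 1.0, 0.3]
grip_width: 0.0449
grasp_force: 0.0
```

>>> {"fn": "arm_command", "kwargs": {
  "increments": [
    {"dx": 0, "dy": 0, "dz": -2, "wx": 0, "wy": 0.1, "wz": 0, "grip": 4.5},
    {"dx": 0, "dy": 0, "dz": -2, "wx": 0, "wy": 0.2, "wz": 0, "grip": 4.5},
    {"dx": 0, "dy": 0, "dz": -2, "wx": 0, "wy": 0.3, "wz": 0, "grip": 4.5},
    {"dx": 0, "dy": 0, "dz": -2, "wx": 0, "wy": 0.3, "wz": 0, "grip": 4.5}
  ]
}}

```text
clock: 8.1
eef_pos: [0.4887, 0.1043, 0.0906]
tool_rot: [0.708, 0.706, 0.001, 0.002]
ft_force: [0.4, 0.6, 0.4]
grip_width: 0.0449
grasp_force: 0.0
```

```bash
python3 - <<'E'
from fm import *
b=(.38,.62,0,.27)
for n in('scene','side','wrist'):rep(n,b)
# handle line, hoop from wrist
p,d,c=load('wrist');cv2.imwrite('pics/w2.png',p[:,:,::-1])
h=cv2.cvtColor(p,cv2.COLOR_RGB2HSV);m=cv2.inRange(h,(45,90,30),(80,255,255))
v,u=np.nonzero(m);P=plane(c,u,v,.012)
print('plane rect',cv2.minAreaRect(P[:,:2].astype(np.float32)))
for y in np.arange(.03,.23,.01):
    k=abs(P[:,1]-y)<.003
    if k.sum()>5:print(round(y,2),P[k,0].min().round(4),P[k,0].max().round(4),k.sum())
inc([.49,.10,.012],Rm([0,1,0],-U))
E
```

```text
scene 722
 normal [-0.0167  0.0045  0.9998] long [-0.0209  0.9998 -0.0048] z [0.0024 0.0119 0.0149] minRect ((0.4792942404747009, 0.12982133030891418), (0.12055375427007675, 0.17566995322704315), 0.2409217357635498) lo [ 0.4189  0.042  -0.0001] hi [0.5394 0.2177 0.0164]
side 368
 normal [-0.0045 -0.0151 -0.9999] long [-0.0211 -0.9997  0.0152] z [0.0069 0.0134 0.0172] minRect ((0.4888625144958496, 0.12746088206768036), (0.09956080466508865, 0.16167008876800537), 2.4714713096618652) lo [0.4367 0.047  0.0022] hi [0.5371 0.2101 0.0185]
wrist 9744
 normal [-0.0021  0.0059  1.    ] long [-0.0269  0.9996 -0.006 ] z [0.0083 0.0137 0.0152] minRect ((0.48752692341804504, 0.12901557981967926), (0.10347627848386765, 0.17923513054847717), 1.3654067516326904) lo [0.4342 0.0392 0.0022] hi [0.5388 0.2191 0.0173]
plane rect ((0.4206230044364929, 0.12927907705307007), (0.2339276820421219, 0.17450913786888123), 1.5083396434783936)
0.05 0.4789 0.501 168
0.06 0.4791 0.5001 162
0.07 0.4784 0.5007 170
0.08 0.4785 0.4998 196
0.09 0.4778 0.4997 203
0.1 0.478 0.4995 203
0.11 0.4774 0.4994 240
0.12 0.4768 0.4992 206
0.13 0.4469 0.527 754
0.14 0.4409 0.5331 324
0.15 0.4376 0.537 255
0.16 0.4372 0.5364 225
0.17 0.4369 0.5365 282
0.18 0.4365 0.5362 267
0.19 0.4364 0.5359 284
0.2 0.436 0.5358 282
0.21 0.3081 0.5345 1231
0.22 0.4594 0.526 271
t 8.25 pos [0.4885 0.1063 0.0897] j [ 0.22  0.35 -0.24  0.98 -0.    1.79] | d [-0.61  0.14  7.78] w [0.002 0.003 0.002] n>= 1.6
```

View pics/w2.png

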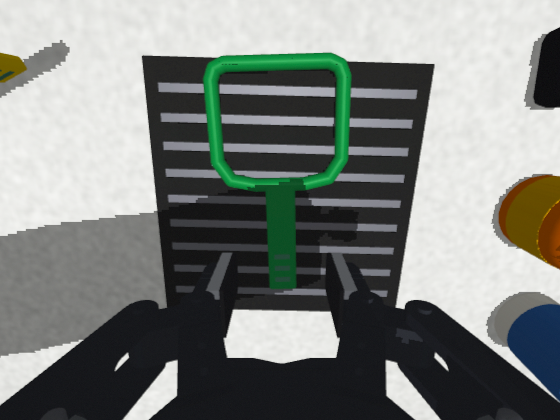

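The frame lies flat on the mat: hoop at about (278,120), handle at (281,235). The fingers are clear of it. I'll regrasp with the tool vertical.

```bash
python3 - <<'E'
from h import *
inc([.4888,.099,.007],Rm([-.024,1,0],-U))
E
```

```text
t 8.25 pos [0.4885 0.1063 0.0897] j [ 0.22  0.35 -0.24  0.98 -0.    1.79] | d [-0.71  0.02  8.28] w [ 0.002  0.003 -0.022] n>= 1.7
```

>>> {"fn": "arm_command", "kwargs": {
  "increments": [
    {"dx": -0.35, "dy": 0, "dz": 3, "wx": 0, "wy": 0, "wz": -0.02, "grip": 4.5},
    {"dx": -0.7, "dy": 0, "dz": 6, "wx": 0, "wy": 0, "wz": -0.02, "grip": 4.5},
    {"dx": -0.7, "dy": 0, "dz": 7.6, "wx": 0, "wy": 0, "wz": -0.02, "grip": 4.5},
    {"dx": -0.7, "dy": 0, "dz": 8.2, "wx": 0, "wy": 0, "wz": -0.02, "grip": 4.5},
    {"dx": -0.7, "dy": 0, "dz": 8.3, "wx": 0, "wy": 0, "wz": -0.02, "grip": 4.5},
    {"dx": -0.7, "dy": 0, "dz": 8.3, "wx": 0, "wy": 0, "wz": -0.02, "grip": 2.5},
    {"dx": -0.7, "dy": 0, "dz": 8.3, "wx": 0, "wy": 0, "wz": -0.02, "grip": 0},
    {"dx": -0.7, "dy": 0, "dz": 8.3, "wx": 0, "wy": 0, "wz": -0.02, "grip": 0},
    {"dx": -0.7, "dy": 0, "dz": 8.3, "wx": 0, "wy": 0, "wz": -0.02, "grip": 0},
    {"dx": -0.7, "dy": 0, "dz": 6, "wx": 0, "wy": 0, "wz": -0.02, "grip": 0}
  ]
}}

```text
clock: 9.25
eef_pos: [0.4864, 0.0987, 0.0281]
tool_rot: [0.699, 0.715, -0.002, -0.0]
ft_force: [-0.5, 0.1, -0.6]
grip_width: 0.0199
grasp_force: 58.9
```

>>> {"fn": "arm_command", "kwargs": {
  "increments": [
    {"dx": 0, "dy": 0, "dz": -4, "wx": 0, "wy": 0, "wz": 0, "grip": 0},
    {"dx": 0, "dy": 0, "dz": -8, "wx": 0, "wy": 0, "wz": 0, "grip": 0},
    {"dx": 0, "dy": 0, "dz": -12, "wx": 0, "wy": 0, "wz": 0, "grip": 0},
    {"dx": 0, "dy": 0, "dz": -14, "wx": 0, "wy": 0, "wz": 0, "grip": 0},
    {"dx": 0, "dy": 0, "dz": -14, "wx": 0, "wy": 0, "wz": 0, "grip": 0}
  ]
}}

```text
clock: 9.75
eef_pos: [0.4908, 0.0998, 0.1736]
tool_rot: [0.699, 0.715, 0.003, 0.004]
ft_force: [0.6, -0.0, -0.9]
grip_width: 0.0195
grasp_force: 59.0
```

```bash
python3 - <<'E'
from fm import *
o=monitor.get_obs();print(o['grip_width'],o['grasp_force'])
p,d,c=snap('wrist');o=monitor.get_obs()
h=cv2.cvtColor(p,cv2.COLOR_RGB2HSV);m=cv2.inRange(h,(45,90,30),(80,255,255));v,u=np.nonzero((m>0)&(d>0)&(d<.35));P=pt(c,u,v,d[v,u])
r=R.from_quat(o['tool_rot']).as_matrix();Q=(P-o['eef_pos'])@r;Q=Q[(abs(Q[:,2])<.03)]
n=np.linalg.svd(Q-Q.mean(0),full_matrices=False)[2];print(len(Q),'tool frame normal',n[2],'long',n[0],'lo/hi',np.percentile(Q,[.5,99.5],axis=0),'rect',cv2.minAreaRect(Q[:,:2].astype(np.float32)))
# tub rim: blue, two views without robot in the way
for cam in('scene','side'):
    p,d,c=snap(cam);h=cv2.cvtColor(p,cv2.COLOR_RGB2HSV)
    m=cv2.inRange(h,(100,100,50),(128,255,255));v,u=np.nonzero((m>0)&(d>0));P=pt(c,u,v,d[v,u])
    k=(P[:,0]>.3)&(P[:,0]<.65)&(P[:,1]<-.05)&(P[:,1]>-.36)
    L=P[k&(P[:,2]>.1)];print(cam,'lid',len(L),L.mean(0) if len(L) else '')
    k&=(abs(P[:,2]-.062)<.01);u,v=u[k],v[k];Q=plane(c,u,v,.065)
    print(' rim',len(Q),cv2.minAreaRect(Q[:,:2].astype(np.float32)),cv2.boxPoints(cv2.minAreaRect(Q[:,:2].astype(np.float32))).tolist(),'zmed',np.median(P[k,2]))
    cv2.imwrite('pics/%s2.png'%cam,p[:,:,::-1])
p=load('side')[0];cv2.imwrite('pics/tub_side.png',cv2.resize(p[120:240,240:350,::-1],(550,600),interpolation=cv2.INTER_CUBIC))
E
```

```text
0.019522694567847974 58.96159529685974
23325 tool frame normal [ 0.0067 -0.001  -1.    ] long [-0.9999  0.0103 -0.0067] lo/hi [[-0.0521 -0.0475 -0.0101]
 [ 0.1183  0.0494 -0.0032]] rect ((0.03181487321853638, 0.0012033917009830475), (0.09877936542034149, 0.17480619251728058), 89.53775787353516)
scene lid 394 [ 0.5422 -0.2149  0.177 ]
 rim 184 ((0.5142358541488647, -0.19210843741893768), (0.10724105685949326, 0.24923808872699738), 18.055850982666016) [[0.4246309697628021, -0.09024563431739807], [0.5018808245658875, -0.3272099494934082], [0.603840708732605, -0.2939712405204773], [0.526590883731842, -0.05700692534446716]] zmed 0.06540333170403612
side lid 0 
 rim 109 ((0.4586615264415741, -0.19924813508987427), (0.2146180421113968, 0.13145744800567627), 80.4381103515625) [[0.37602055072784424, -0.29414790868759155], [0.5056516528129578, -0.31598466634750366], [0.541302502155304, -0.10434836149215698], [0.41167140007019043, -0.08251160383224487]] zmed 0.06148809002398159
```

View pics/tub_side.png

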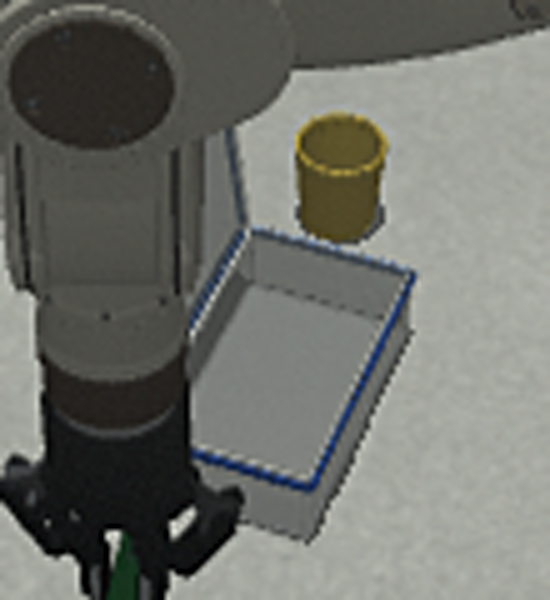

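The tub rim shows near corner (310,485), right corner (410,275) and back corner (245,230) in the crop. I'll fit its edges from the two unobstructed first pictures.

```bash
python3 - <<'E'
from h import *
np.set_printoptions(suppress=True,precision=4)
from workcell import viewer
for cam in('side','scene'):
    p=cv2.imread('pics/%s0.png'%cam)[:,:,::-1].copy();c=viewer.get_calibration(cam)
    h=cv2.cvtColor(p,cv2.COLOR_RGB2HSV);m=cv2.inRange(h,(100,90,40),(128,255,255))
    v,u=np.nonzero(m);Q=plane(c,u,v,.065)[:,:2]
    yaw=-.166;ex=np.array([np.cos(yaw),np.sin(yaw)]);ey=np.array([-ex[1],ex[0]]);c0=np.array([.459,-.201])
    q=(Q-c0)@np.stack([ex,ey],1)
    for nm,a,val,lim in(('x-',0,-.0625,.09),('x+',0,.0625,.09),('y-',1,-.1075,.045),('y+',1,.1075,.045)):
        k=(abs(q[:,a]-val)<.012)&(abs(q[:,1-a])<lim)
        if k.sum()>8:
            f=np.polyfit(q[k,1-a],q[k,a],1);print(cam,nm,k.sum(),'at',f[1].round(4),'slope',f[0].round(4),'sd',np.std(q[k,a]-np.polyval(f,q[k,1-a])).round(4))
E
```

```text
side x- 50 at -0.0644 slope 0.0056 sd 0.0013
side x+ 37 at 0.0652 slope 0.0034 sd 0.0013
side y+ 48 at 0.1052 slope -0.008 sd 0.0021
scene x- 16 at -0.0786 slope 1.1603 sd 0.0038
scene x+ 140 at 0.0681 slope -0.0121 sd 0.0033
scene y+ 44 at 0.1033 slope -0.008 sd 0.0017
```

```bash
cat >> h.py <<'E'
C=np.array([.4587,-.2045,0]);yaw=-.171;EX=np.array([np.cos(yaw),np.sin(yaw),0]);EY=np.array([-np.sin(yaw),np.cos(yaw),0])
RT=Rm(EY+.0103*EX,-U);PT=C-.0318*RT[:,0]-.0012*RT[:,1]
E
python3 - <<'E'
from h import *
print(PT);inc(PT+[-.03,.09,.20],RT);inc(PT+[0,0,.17],RT)
E
```

```text
[ 0.45178587 -0.23556243  0.        ]
t 9.9 pos [0.4875 0.0992 0.1686] j [ 0.2   0.27 -0.12  1.18 -0.    1.75] | d [-24.33  -7.11  -3.09] w [0.    0.002 0.203] n>= 5.1
t 9.9 pos [0.4875 0.0992 0.1686] j [ 0.2   0.27 -0.12  1.18 -0.    1.75] | d [-33.39  -4.3   -0.06] w [0.    0.002 0.203] n>= 6.7
```

>>> {"fn": "arm_command", "kwargs": {
  "increments": [
    {"dx": -3, "dy": -2, "dz": -1, "wx": 0, "wy": 0, "wz": 0.02, "grip": 0},
    {"dx": -7, "dy": -4, "dz": -2, "wx": 0, "wy": 0, "wz": 0.05, "grip": 0},
    {"dx": -11, "dy": -6, "dz": -3, "wx": 0, "wy": 0, "wz": 0.09, "grip": 0},
    {"dx": -15, "dy": -7, "dz": -3, "wx": 0, "wy": 0, "wz": 0.13, "grip": 0},
    {"dx": -19, "dy": -7, "dz": -3, "wx": 0, "wy": 0, "wz": 0.17, "grip": 0},
    {"dx": -23, "dy": -7, "dz": -3, "wx": 0, "wy": 0, "wz": 0.2, "grip": 0},
    {"dx": -27, "dy": -6, "dz": -2, "wx": 0, "wy": 0, "wz": 0.2, "grip": 0},
    {"dx": -31, "dy": -5, "dz": -1, "wx": 0, "wy": 0, "wz": 0.2, "grip": 0},
    {"dx": -33.4, "dy": -4.3, "dz": 0, "wx": 0, "wy": 0, "wz": 0.2, "grip": 0},
    {"dx": -33.4, "dy": -4.3, "dz": 0, "wx": 0, "wy": 0, "wz": 0.2, "grip": 0}
  ]
}}

```text
clock: 10.9
eef_pos: [0.4514, -0.2375, 0.1663]
tool_rot: [0.768, 0.64, -0.001, -0.001]
ft_force: [0.0, 0.5, -1.3]
grip_width: 0.0199
grasp_force: 59.0
```

```bash
python3 - <<'E'
from fm import *
p,d,c=snap('wrist','w3.png')
inc(PT+[0,0,.085],RT);inc(PT+[0,0,.009],RT)
h=cv2.cvtColor(p,cv2.COLOR_RGB2HSV)
for nm,m,z in(('green',cv2.inRange(h,(45,90,30),(80,255,255)),None),('blue',cv2.inRange(h,(100,90,40),(128,255,255)),.065)):
    v,u=np.nonzero(m);P=plane(c,u,v,z if z else monitor.get_obs()['eef_pos'][2]+.004)[:,:2]
    q=(P-C[:2])@np.stack([EX[:2],EY[:2]],1)
    if nm=='blue':
        for a,val,lim in((0,-.0625,.09),(0,.0625,.09),(1,-.1075,.045),(1,.1075,.045)):
            k=(abs(q[:,a]-val)<.012)&(abs(q[:,1-a])<lim)
            if k.sum()>8:
                f=np.polyfit(q[k,1-a],q[k,a],1);print(a,val,k.sum(),'at',f[1].round(4),'slope',f[0].round(4))
    else:
        k=(abs(q[:,0])<.08)&(abs(q[:,1])<.15);print(nm,np.percentile(q[k],[.3,99.7],axis=0))
E
```

```text
t 10.95 pos [ 0.4511 -0.2359  0.1671] j [-0.48  0.3  -0.09  1.19 -0.    1.27] | d [0.04 0.09 8.21] w [-0.004 -0.001  0.001] n>= 1.6
t 10.95 pos [ 0.4511 -0.2359  0.1671] j [-0.48  0.3  -0.09  1.19 -0.    1.27] | d [ 0.03  0.12 15.81] w [-0.004 -0.001  0.001] n>= 3.2
green [[-0.0497 -0.0882]
 [ 0.0476  0.0843]]
0 -0.0625 558 at -0.0629 slope 0.0009
0 0.0625 970 at 0.0645 slope -0.0009
```

View pics/w3.png

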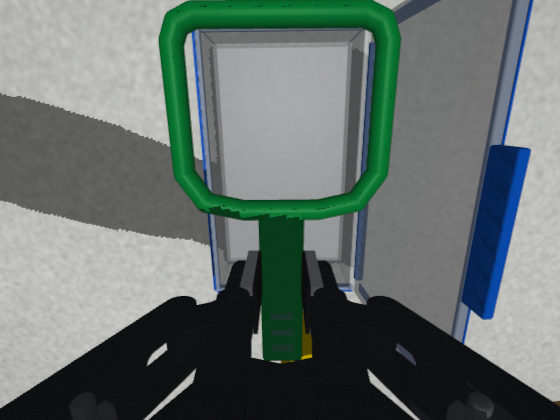

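The frame is centred over the tub: hoop spans columns 165–398, tub inside spans 200–365 below it, and the lid on the right leans back with its tab at (497,230). Lowering now.

>>> {"fn": "arm_command", "kwargs": {
  "increments": [
    {"dx": 0.1, "dy": 0.2, "dz": 4, "wx": 0, "wy": 0, "wz": 0, "grip": 0},
    {"dx": 0.1, "dy": 0.2, "dz": 8, "wx": 0, "wy": 0, "wz": 0, "grip": 0},
    {"dx": 0.1, "dy": 0.2, "dz": 11, "wx": 0, "wy": 0, "wz": 0, "grip": 0},
    {"dx": 0.1, "dy": 0.2, "dz": 13.5, "wx": 0, "wy": 0, "wz": 0, "grip": 0},
    {"dx": 0.1, "dy": 0.2, "dz": 15, "wx": 0, "wy": 0, "wz": 0, "grip": 0},
    {"dx": 0.1, "dy": 0.2, "dz": 15.5, "wx": 0, "wy": 0, "wz": 0, "grip": 0},
    {"dx": 0.1, "dy": 0.2, "dz": 15.7, "wx": 0, "wy": 0, "wz": 0, "grip": 0},
    {"dx": 0.1, "dy": 0.2, "dz": 15.7, "wx": 0, "wy": 0, "wz": 0, "grip": 0}
  ]
}}

```text
clock: 11.75
eef_pos: [0.4555, -0.2347, 0.0137]
tool_rot: [0.767, 0.642, 0.0, 0.001]
ft_force: [-0.4, -0.4, -0.5]
grip_width: 0.0201
grasp_force: 59.0
```

```bash
python3 - <<'E'
from fm import *
inc(PT+[0,0,.009],RT);o=monitor.get_obs();print(o['ft_force'],o['grip_width'])
E
```

```text
t 11.75 pos [ 0.4555 -0.2347  0.0137] j [-0.48  0.47 -0.29  0.81 -0.    1.27] | d [-0.15 -0.35  0.47] w [0.003 0.001 0.004] n>= 0.1
[-0.448  -0.3575 -0.4923] 0.02008131978033403
```

>>> {"fn": "arm_command", "kwargs": {
  "increments": [
    {"dx": 0, "dy": 0, "dz": 0.2, "wx": 0, "wy": 0, "wz": 0, "grip": 0},
    {"dx": 0, "dy": 0, "dz": 0.2, "wx": 0, "wy": 0, "wz": 0, "grip": 2.5},
    {"dx": 0, "dy": 0, "dz": 0.2, "wx": 0, "wy": 0, "wz": 0, "grip": 4},
    {"dx": 0, "dy": 0, "dz": 0.2, "wx": 0, "wy": 0, "wz": 0, "grip": 4},
    {"dx": 0, "dy": 0, "dz": 0.2, "wx": 0, "wy": 0, "wz": 0, "grip": 4},
    {"dx": 0, "dy": 0, "dz": -2, "wx": 0, "wy": 0, "wz": 0, "grip": 4},
    {"dx": 0, "dy": 0, "dz": -6, "wx": 0, "wy": 0, "wz": 0, "grip": 4},
    {"dx": 0, "dy": 0, "dz": -11, "wx": 0, "wy": 0, "wz": 0, "grip": 4},
    {"dx": 0, "dy": 0, "dz": -16, "wx": 0, "wy": 0, "wz": 0, "grip": 4},
    {"dx": 0, "dy": 0, "dz": -18, "wx": 0, "wy": 0, "wz": 0, "grip": 4}
  ]
}}

```text
clock: 12.75
eef_pos: [0.4579, -0.2362, 0.1993]
tool_rot: [0.767, 0.641, 0.002, 0.006]
ft_force: [1.8, -0.7, -0.3]
grip_width: 0.0404
grasp_force: 0.0
```

```bash
python3 - <<'E'
from fm import *
p,d,c=snap('wrist','w4.png')
h=cv2.cvtColor(p,cv2.COLOR_RGB2HSV);m=cv2.inRange(h,(45,80,25),(80,255,255));v,u=np.nonzero(m)
P=plane(c,u,v,.012)[:,:2];q=(P-C[:2])@np.stack([EX[:2],EY[:2]],1);k=(abs(q[:,0])<.08)&(abs(q[:,1])<.13)
print(np.percentile(q[k],[.3,99.7],axis=0));D=pt(c,u,v,d[v,u])[k];print('z',np.percentile(D[:,2],[5,50,95]),np.linalg.svd(D-D.mean(0),full_matrices=False)[2][2])
p2,d2,c2=snap('side')
# lid: blue pts above .1 in wrist
for n,(pp,dd,cc) in dict(w=(p,d,c),s=(p2,d2,c2)).items():
    h=cv2.cvtColor(pp,cv2.COLOR_RGB2HSV);v,u=np.nonzero((cv2.inRange(h,(100,90,40),(128,255,255))>0)&(dd>0));P=pt(cc,u,v,dd[v,u])
    q=(P-C)@np.stack([EX,EY,U],1);k=(q[:,2]>.09)&(q[:,2]<.25)&(abs(q[:,1])<.13)&(q[:,0]>.03)&(q[:,0]<.2);q=q[k];
    if len(q):print(n,len(q),'theta',np.median(np.arctan2(q[:,2]-.0655,-(q[:,0]-.0625))),'r',np.hypot(q[:,2]-.0655,q[:,0]-.0625).max(),'hi',np.percentile(q,[2,98],axis=0))
E
```

```text
[[-0.0473 -0.0849]
 [ 0.0509  0.0881]]
z [0.0115 0.0138 0.0153] [-0.0053 -0.0039  1.    ]
w 3880 theta 1.7281756424352188 r 0.1823055958796327 hi [[ 0.0816 -0.0393  0.1877]
 [ 0.0876  0.0801  0.2026]]
s 62 theta 1.7358516722119892 r 0.13992344485482755 hi [[ 0.081  -0.0645  0.1651]
 [ 0.088   0.1009  0.2037]]
```

The frame is flat and centred in the tub, and the lid is at about 1.73 rad. Next I'll go over the lid and behind it with the fingers closed.

```bash
python3 - <<'E'
from h import *
RT2=Rm(EY,-U)
for x,z in((.0,.30),(.135,.28),(.135,.17)):inc(C+x*EX+z*U,RT2)
E
```

```text
t 12.85 pos [ 0.458  -0.2362  0.1982] j [-0.48  0.28 -0.03  1.25 -0.    1.27] | d [  3.09  -0.36 -10.2 ] w [ 0.013  0.004 -0.007] n>= 2.1
t 12.85 pos [ 0.458  -0.2362  0.1982] j [-0.48  0.28 -0.03  1.25 -0.    1.27] | d [ 3.19 13.11 -8.03] w [ 0.013  0.004 -0.007] n>= 3.1
t 12.85 pos [ 0.458  -0.2362  0.1982] j [-0.48  0.28 -0.03  1.25 -0.    1.27] | d [ 3.24 12.97  2.97] w [ 0.013  0.004 -0.007] n>= 2.7
```

>>> {"fn": "arm_command", "kwargs": {
  "increments": [
    {"dx": 0, "dy": 0, "dz": -4, "wx": 0, "wy": 0, "wz": 0, "grip": 2},
    {"dx": 1, "dy": 0, "dz": -8, "wx": 0.01, "wy": 0, "wz": 0, "grip": 0},
    {"dx": 2, "dy": 0, "dz": -10.5, "wx": 0.01, "wy": 0, "wz": 0, "grip": 0},
    {"dx": 3.2, "dy": 3, "dz": -10.5, "wx": 0.01, "wy": 0, "wz": 0, "grip": 0},
    {"dx": 3.2, "dy": 7, "dz": -10.5, "wx": 0.01, "wy": 0, "wz": 0, "grip": 0},
    {"dx": 3.2, "dy": 11, "dz": -10.5, "wx": 0.01, "wy": 0, "wz": 0, "grip": 0},
    {"dx": 3.2, "dy": 13.3, "dz": -10, "wx": 0.01, "wy": 0, "wz": 0, "grip": 0},
    {"dx": 3.2, "dy": 13.3, "dz": -10, "wx": 0.01, "wy": 0, "wz": 0, "grip": 0}
  ]
}}

```text
clock: 13.65
eef_pos: [0.5934, -0.2265, 0.2889]
tool_rot: [0.767, 0.642, -0.004, -0.005]
ft_force: [-0.4, 0.4, -0.1]
grip_width: -0.0003
grasp_force: 0.0
```

```bash
python3 - <<'E'
from fm import *
RT2=Rm(EY,-U)
inc(C+.135*EX+.17*U,RT2);print(monitor.get_obs()['ft_force'],monitor.get_obs()['grip_width'])
p,d,c=snap('side','s5.png');cv2.imwrite('pics/s5c.png',cv2.resize(p[90:240,200:400,::-1],(800,600),interpolation=cv2.INTER_CUBIC))
E
```

```text
t 13.65 pos [ 0.5934 -0.2265  0.2889] j [-0.36  0.53  0.58  1.63 -0.    1.38] | d [-0.12  0.   11.89] w [-0.012  0.    -0.006] n>= 2.4
[-0.428   0.3504 -0.0526] -0.00025051614360009264
```

View pics/s5c.png

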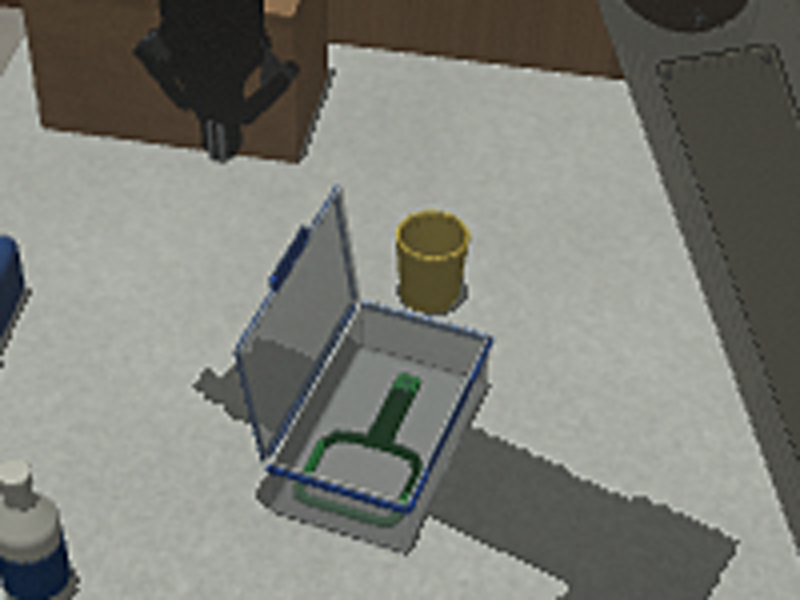

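The frame lies flat in the tub, the lid is open at about (300,330), and the closed fingers hover behind it at (220,150). I'll go down behind the lid, then push it along its arc.

>>> {"fn": "arm_command", "kwargs": {
  "increments": [
    {"dx": 0, "dy": 0, "dz": 3, "wx": 0, "wy": 0, "wz": 0, "grip": 0},
    {"dx": 0, "dy": 0, "dz": 6, "wx": 0, "wy": 0, "wz": 0, "grip": 0},
    {"dx": 0, "dy": 0, "dz": 9, "wx": 0, "wy": 0, "wz": 0, "grip": 0},
    {"dx": 0, "dy": 0, "dz": 10.9, "wx": 0, "wy": 0, "wz": 0, "grip": 0},
    {"dx": 0, "dy": -1, "dz": 10.9, "wx": 0, "wy": 0, "wz": 0, "grip": 0},
    {"dx": 0, "dy": -2, "dz": 10.9, "wx": 0, "wy": 0, "wz": 0, "grip": 0},
    {"dx": 0, "dy": -3, "dz": 10.9, "wx": 0, "wy": 0, "wz": 0, "grip": 0},
    {"dx": 0, "dy": -4, "dz": 10.9, "wx": 0, "wy": 0, "wz": 0, "grip": 0},
    {"dx": 0, "dy": -4.8, "dz": 10.95, "wx": 0, "wy": 0, "wz": 0, "grip": 0},
    {"dx": 0, "dy": -5.5, "dz": 11, "wx": 0, "wy": 0, "wz": 0, "grip": 0}
  ]
}}

```text
clock: 14.7
eef_pos: [0.5354, -0.2168, 0.1845]
tool_rot: [0.767, 0.641, -0.003, -0.002]
ft_force: [1.1, -0.3, 0.6]
grip_width: -0.0003
grasp_force: 0.5
```

```bash
cat > lid.py <<'E'
from fm import *
RT2=Rm(EY,-U)
o=monitor.get_obs();print('F',o['ft_force'],'tub',((o['eef_pos']-C)@np.stack([EX,EY,U],1)))
for n in('side','wrist','scene'):
    pp,dd,cc=snap(n)
    h=cv2.cvtColor(pp,cv2.COLOR_RGB2HSV);v,u=np.nonzero((cv2.inRange(h,(100,90,40),(128,255,255))>0)&(dd>0));P=pt(cc,u,v,dd[v,u])
    q=(P-C)@np.stack([EX,EY,U],1);k=(abs(q[:,1])<.13)&(q[:,2]>.05)
    r=np.hypot(q[:,2]-.0655,q[:,0]-.0625);k&=(r>.11)&(r<.145)&~((q[:,2]<.0655)&(q[:,0]>0));q=q[k]
    if len(q):
        t=np.arctan2(q[:,2]-.0655,.0625-q[:,0]);print(n,len(q),'theta pct',np.percentile(t,[5,50,95]))
E
python3 lid.py
```

```text
F [ 1.1381 -0.3293  0.5777] tub [0.0777 0.0009 0.1845]
side 105 theta pct [-0.0717 -0.0088  1.5919]
wrist 2426 theta pct [-0.03    1.5734  1.5888]
scene 226 theta pct [1.5615 1.5885 1.6087]
```

>>> {"fn": "arm_command", "kwargs": {
  "increments": [
    {"dx": 0, "dy": -1, "dz": 0, "wx": 0, "wy": 0, "wz": 0, "grip": 0},
    {"dx": 0, "dy": -2, "dz": 0.2, "wx": 0, "wy": 0, "wz": 0, "grip": 0},
    {"dx": 0, "dy": -2.9, "dz": 0.35, "wx": 0, "wy": 0, "wz": 0, "grip": 0},
    {"dx": 0, "dy": -3.9, "dz": 0.7, "wx": 0, "wy": 0, "wz": 0, "grip": 0},
    {"dx": 0, "dy": -4.8, "dz": 1, "wx": 0, "wy": 0, "wz": 0, "grip": 0},
    {"dx": 0, "dy": -5.7, "dz": 1.4, "wx": 0, "wy": 0, "wz": 0, "grip": 0},
    {"dx": 0, "dy": -6.5, "dz": 1.95, "wx": 0, "wy": 0, "wz": 0, "grip": 0},
    {"dx": 0, "dy": -7.3, "dz": 2.5, "wx": 0, "wy": 0, "wz": 0, "grip": 0},
    {"dx": 0, "dy": -8.05, "dz": 3.15, "wx": 0, "wy": 0, "wz": 0, "grip": 0},
    {"dx": 0, "dy": -8.05, "dz": 3.15, "wx": 0, "wy": 0, "wz": 0, "grip": 0}
  ]
}}

```text
clock: 15.85
eef_pos: [0.4548, -0.202, 0.1521]
tool_rot: [0.767, 0.641, -0.004, -0.004]
ft_force: [0.2, 0.2, 0.1]
grip_width: 0.0001
grasp_force: 0.0
```

```bash
python3 lid.py
```

```text
F [0.1827 0.1596 0.0943] tub [-0.0043  0.0018  0.1521]
side 134 theta pct [-0.0612  0.8411  0.8734]
wrist 6310 theta pct [-0.0263  0.8636  0.8749]
scene 227 theta pct [0.8336 0.8653 0.9038]
```

>>> {"fn": "arm_command", "kwargs": {
  "increments": [
    {"dx": 0, "dy": -0.6, "dz": 0.75, "wx": 0, "wy": 0, "wz": 0, "grip": 0},
    {"dx": 0, "dy": -1.2, "dz": 1.5, "wx": 0, "wy": 0, "wz": 0, "grip": 0},
    {"dx": 0, "dy": -1.85, "dz": 2.3, "wx": 0, "wy": 0, "wz": 0, "grip": 0},
    {"dx": 0, "dy": -2.3, "dz": 3.2, "wx": 0, "wy": 0, "wz": 0, "grip": 0},
    {"dx": 0, "dy": -2.7, "dz": 4.1, "wx": 0, "wy": 0, "wz": 0, "grip": 0},
    {"dx": 0, "dy": -3.05, "dz": 5, "wx": 0, "wy": 0, "wz": 0, "grip": 0},
    {"dx": 0, "dy": -3.25, "dz": 6, "wx": 0, "wy": 0, "wz": 0, "grip": 0},
    {"dx": 0, "dy": -3.45, "dz": 6.9, "wx": 0, "wy": 0, "wz": 0, "grip": 0},
    {"dx": 0, "dy": -3.45, "dz": 7.5, "wx": 0, "wy": 0, "wz": 0, "grip": 0},
    {"dx": 0, "dy": -3.45, "dz": 7.8, "wx": 0, "wy": 0, "wz": 0, "grip": 0}
  ]
}}

```text
clock: 17.0
eef_pos: [0.4219, -0.1963, 0.0745]
tool_rot: [0.767, 0.641, -0.003, -0.003]
ft_force: [-0.5, 0.5, 0.6]
grip_width: -0.0002
grasp_force: 0.2
```

```bash
python3 lid.py
```

```text
F [-0.5355  0.4941  0.5971] tub [-0.0377  0.0018  0.0745]
side 177 theta pct [-0.0409  0.079   0.1056]
wrist 6687 theta pct [0.0683 0.082  0.0932]
scene 119 theta pct [0.0307 0.074  0.0908]
```

>>> {"fn": "arm_command", "kwargs": {
  "increments": [
    {"dx": 0, "dy": 0, "dz": 0.3, "wx": 0, "wy": 0, "wz": 0, "grip": 0},
    {"dx": 0, "dy": 0, "dz": 0.5, "wx": 0, "wy": 0, "wz": 0, "grip": 0},
    {"dx": 0, "dy": 0, "dz": 0.6, "wx": 0, "wy": 0, "wz": 0, "grip": 0},
    {"dx": 0, "dy": 0, "dz": 0.7, "wx": 0, "wy": 0, "wz": 0, "grip": 0},
    {"dx": 0, "dy": 0, "dz": 0.7, "wx": 0, "wy": 0, "wz": 0, "grip": 0}
  ]
}}

```text
clock: 17.65
eef_pos: [0.4228, -0.1967, 0.0704]
tool_rot: [0.767, 0.641, -0.002, -0.002]
ft_force: [-2.9, 1.7, 13.8]
grip_width: -0.0001
grasp_force: 7.0
```

```bash
python3 lid.py
```

```text
F [-2.8654  1.7149 13.8314] tub [-0.0367  0.0015  0.0704]
side 174 theta pct [-0.0504  0.0378  0.0653]
wrist 6922 theta pct [0.0251 0.0457 0.0575]
scene 111 theta pct [-0.005   0.0379  0.0575]
```

>>> {"fn": "arm_command", "kwargs": {
  "increments": [
    {"dx": 0, "dy": 0, "dz": 0.15, "wx": 0, "wy": 0, "wz": 0, "grip": 0},
    {"dx": 0, "dy": 0, "dz": 0.2, "wx": 0, "wy": 0, "wz": 0, "grip": 0},
    {"dx": 0, "dy": 0, "dz": 0.2, "wx": 0, "wy": 0, "wz": 0, "grip": 0}
  ]
}}

```text
clock: 18.1
eef_pos: [0.4229, -0.1968, 0.0702]
tool_rot: [0.767, 0.641, -0.002, -0.001]
ft_force: [-8.1, 3.7, 26.8]
grip_width: 0.0001
grasp_force: 13.8
```

>>> {"fn": "arm_command", "kwargs": {
  "increments": [
    {"dx": 0, "dy": 0, "dz": -1, "wx": 0, "wy": 0, "wz": 0, "grip": 0},
    {"dx": 0, "dy": 0, "dz": -4, "wx": 0, "wy": 0, "wz": 0, "grip": 0},
    {"dx": 0, "dy": 0, "dz": -8, "wx": 0, "wy": 0, "wz": 0, "grip": 0},
    {"dx": 0, "dy": 0, "dz": -12, "wx": 0, "wy": 0, "wz": 0, "grip": 0},
    {"dx": 0, "dy": 0, "dz": -16, "wx": 0, "wy": 0, "wz": 0, "grip": 0},
    {"dx": 0, "dy": 0, "dz": -18, "wx": 0, "wy": 0, "wz": 0, "grip": 0},
    {"dx": 0, "dy": 0, "dz": -18, "wx": 0, "wy": 0, "wz": 0, "grip": 0}
  ]
}}

```text
clock: 18.8
eef_pos: [0.4256, -0.1974, 0.2499]
tool_rot: [0.767, 0.641, -0.001, 0.001]
ft_force: [-0.4, 0.2, -0.3]
grip_width: -0.0001
grasp_force: 0.0
```

```bash
python3 lid.py; python3 - <<'E'
from fm import *
p,d,c=load('wrist');h=cv2.cvtColor(p,cv2.COLOR_RGB2HSV)
v,u=np.nonzero((cv2.inRange(h,(100,90,40),(128,255,255))>0)&(d>0));q=(pt(c,u,v,d[v,u])-C)@np.stack([EX,EY,U],1)
for a,b in((-.08,-.065),(-.065,-.05),(.05,.075)):
    k=(q[:,0]>a)&(q[:,0]<b)&(abs(q[:,1])<.12)&(q[:,2]>.055)&(q[:,2]<.1);print(a,b,k.sum(),np.median(q[k,2]) if k.any() else '')
cv2.imwrite('pics/fin_w.png',p[:,:,::-1])
E
```

```text
F [-0.4203  0.2026 -0.311 ] tub [-0.0338  0.0014  0.2499]
side 209 theta pct [-0.0404  0.0364  0.0759]
wrist 2252 theta pct [-0.0247  0.045   0.0584]
scene 144 theta pct [0.0192 0.0355 0.0521]
-0.08 -0.065 579 0.0706343151824182
-0.065 -0.05 1641 0.07128875934014262
0.05 0.075 1201 0.06808072427226408
```

View pics/fin_w.png

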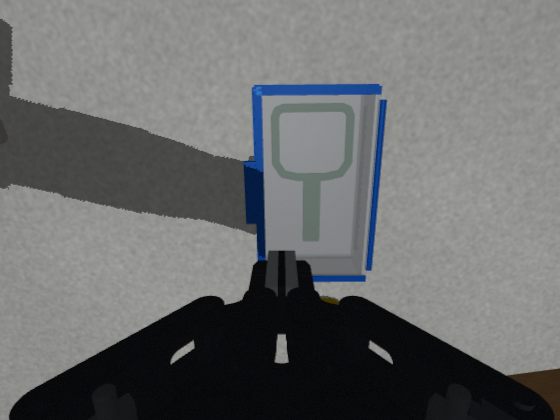

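The wrist view shows the lid closed, with the tab at (254,190) and the frame flat beneath it at (312,170). The lid was hard on its stop under 27 N, and the robot is clear. Handing in.

```bash
python3 -c "
from workcell import job
print(job.job_done())"
```

```text
the job is handed in; nothing more can be done
None
```

The green frame was laid flat on the mat and let go, then laid flat in the tub, and the lid was pushed closed gently. I handed the job in at about 19 s on the robot's clock; no verdict was returned.

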